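# Slide a gas purifier cartridge home under its guard

### The arm

A 7-joint arm with a two-finger parallel gripper is mounted at the origin on a cart in front of the work surface, level with it; the furniture and walls round the work are solid. World frame = base frame: x ahead of the robot, y to its left, z up, the work surface at z = 0. Lengths are in m, angles in rad, forces in N, time in s.
With the tool pointing down it reaches from about 0.35 to 0.9 m from the base axis. Payload 8.1 kg.
Tool frame: the origin (TCP) lies at the very end of the fingers, on their centre line; the grasp point (between the pads) lies 19 mm behind it (arm.tcp_to_grasp is the z of the grasp point in the tool frame, in m); z points along the fingers, y is the line along which they close (so a half turn about z gives the same grasp; the last joint's range is limited). The gripper opens to 92 mm and grips with 3 to 60 N. Pads are 19 mm wide; open, the fingers measure 130 mm over their backs; the gripper's body (75 mm by 190 mm) begins 47 mm behind the grasp point.
Start: joints at [1.009, 0.434, 0.025, 1.573, -0.012, 1.134, -0.075], TCP at [0.277, -0.56, 0.227] pointing down, gripper open.
Joint ranges: [-2.62, 2.62], [-0.44, 2.09], [-1.27, 1.32], [0.08, 2.57], [-1.32, 4.46], [0.12, 2], [-2.74, 2.74]. Speed limits (rad/s): [2.22, 2.22, 3.01, 3.01, 3.14, 3.14, 3.14].

### API

Orientations are given as a rotation vector (axis times angle).
In Python, from cell import readout, vision, sign_off, arm gives the robot as it stands. The module is installed in compiled form; this text tells all that it offers.
- The arm moves only by the shell command python3 -m creep 'ROWS' [FORCE]. ROWS is JSON, a list of rows, each a list of 5 numbers: the shift along the tool's x, y, z in units of 4 cm (1.0 is 4 cm), then the turn about the tool's z in units of 4 degrees (1.0 is 4 degrees), then the opening, from 0 (shut) to 1 (fully open). A call has 1 to 12 rows; each row shifts and turns the commanded pose from where the row before left it, along the tool's axes as they then stand; what a row does not reach is not made up. A row lasts 1/8 s, in which the tool goes at most 62.5 mm and 10.7 degrees, less where a joint would pass 70% of its speed; a pose out of reach is approached as far as the arm can. A call with a number of a shift or a turn outside -1 to 1 is refused whole. A call with a gripper value outside its range is refused whole. The fingers move at their own pace and stop on an object; FORCE is the grip in N (left out, the last holds). Time passes only in rows, so rows that do not move let the fingers close. It gives the time, the measured TCP pose, the force, the opening and the grip force at its end, in the units of the state.
- readout.observe(): the state, without advancing time (a new reading comes with each control period).
- vision.get_image(name): name is "scene" or "top"; returns a dict with "pixels" (384x512x3 uint8, blue, green, red), "z_map" (384x512 float32, m along the optical axis (not along the pixel's ray), 0 where there is no reading), "camera_matrix" (3x3 intrinsics, pixels), "k1" (the pictures are not rectified: a ray, as slopes to the right and down, at radius r is drawn at 1 + k1 r^2 times it, then the intrinsics apply), "position" and "rotation" of the camera in the world. Camera axes: x right, y up, looking along -z (the intrinsics and any distortion apply to the point x, -y, -z); pixel columns grow to the right and rows downward; lengths in m; the calibration is good to about 2 mm. A picture is of the moment at which its call begins.
- sign_off(): hands the job in; it is judged then, once.
The state is a dict: "clock": time; "joints": joint angles; "dq": joint speeds; "joint_efforts": joint torques, N m; "position": TCP position; "ee_rot": TCP orientation; "force": force on the tool from outside, world axes, zero at the start; "ft_torque": the same for the moment, N m; "width": opening from 0.0 (shut) to 1.0 (fully open); "gripper_force": force on a finger pad.
Only numpy, scipy, OpenCV 4.12 (cv2) and the standard library are available. Lean on these libraries where they do the work, as an engineer would, in place of code of your own. Each camera call takes 0.05 s, during which the arm holds its last target. There are 200 camera calls.

### The job

Load the blue gas purifier cartridge into its dock: lay it on the open apron and slide it lengthwise under the white guard, fully home against the backstop hidden inside, so that the sprung tell-tale pin with the red ball is pushed back and stays back. Push gently, leave the other things on the bench where they are, and let go of the cartridge.

Things in the scene. Friction and masses are not known exactly. Their poses are not given: they have to be found in the camera images.
- cartridge: Blue round cartridge lying on the bench, square white block at each end: 146 mm long along its own y, 34 wide, 34 high, about 0.25 kg. The blue barrel is 28 mm in diameter (axis 17 mm above the underside) over the middle 110 mm; end blocks 18 mm long, 34x34 mm. Both ends are alike: either may go first. Origin: centre of its underside.
- dock: Fixed dock, aluminium base 295x86 mm, 6 mm thick; its top is the lane floor. Lane along its own x, cartridges go in towards +x. Origin: at bench level under the lane's centre line at the tunnel mouth. x -110 to 0 mm is the open apron, x 0 to 175 mm the tunnel: blue walls 38 mm apart, 8 thick, 44 high above the bench. Sliding the cartridge takes 1 to 4 N.
- apron (a point): Middle of the open apron, on the lane floor, 60 mm before the tunnel mouth. Black lips beside it, 41 mm apart, stand only 5 mm above the lane floor (x -110 to -12 mm in the dock's frame). From -17 to +2 mm flared blue lead-in plates, 36 mm high above the bench, narrow to the tunnel.
- guard_edge (a point): Middle of the white guard's front lower edge, 16 mm past the mouth, 44 mm above the bench; the guard (5 mm thick) closes the tunnel above from here on. The 16 mm before it are open on top for fingertips. The hidden steel backstop is set anew each time, untold, at x 132 to 152 mm in the dock's frame: at home the trailing end lies at x -14 to +6. It holds against 60 N.
- home_pin (a joint): Tell-tale pin through the backstop; its front sticks out 8 mm before the backstop's face, its tail carries an upright stem with a red ball behind the guard, 70 mm above the bench. 0 = fully forward, 0.008 m = pushed back flush with the backstop (cartridge home). A spring of under 0.5 N brings it forward; too weak to move the cartridge.
- timer: White square kitchen-style timer, 62x62x16 mm, lying on the bench; bystander. Origin under its centre.
- spanner: Small steel open-ended spanner, 163 mm long, 32 wide, 6 thick, lying flat; bystander. Origin under its centre.
- septa_tin: Small round white tin with a green label, 46 mm across, 19 high; bystander. Origin under its centre.
- solvent_bottle: Amber bottle with a white cap, 45 mm across, 108 high, standing; bystander. Origin under its centre. To its right stands the tall fixed chromatograph (y below -0.12 m, x above 0.52 m).
- syringe_case: Dark blue flat case, 165x30x17 mm, lying; bystander. Origin under its centre. To its left stands the tall fixed gas generator cabinet (y above 0.45 m, x above 0.43 m) - keep the gripper clear of it on the way in.
- beaker: Small clear beaker, 45 mm across, 60 high, standing; bystander. Origin under its centre.

How it is judged:
By the outcome, as a careful person would: the job done as asked, in the order asked, and still so for the second after the job is handed in, with the robot touching nothing.
It also fails if it takes over 56 s, if anything falls off the work surface, if the arm or the gripper's body presses on something with over 40 N, if the wrist force passes 120 N, or if a joint passes its speed limit or range.

## Working session

There is one attempt and no reset: what is moved stays moved. The work goes in short steps, Python scripts to look and compute and a shell command to move; the robot and the scene stay as the last step left them, time stands still between calls to the robot, and variables do not carry over. Pictures are saved under pics/ and viewed, at most 10 in all, crops included, and the job is handed in when it is done.

```bash
mkdir -p pics
cat > h.py <<'E'
import numpy as np, cv2
from cell import readout, vision
from scipy.spatial.transform import Rotation as R
def grab(name,tag):
    d=vision.get_image(name); np.savez(f'pics/{tag}.npz',**{k:np.array(v) for k,v in d.items()}); cv2.imwrite(f'pics/{tag}.png',d['pixels']); return d
def load(tag): return dict(np.load(f'pics/{tag}.npz'))
def rotm(d):
    r=np.array(d['rotation']); return r if r.shape==(3,3) else R.from_rotvec(r).as_matrix()
def ray(d,u,v):
    p=cv2.undistortPoints(np.array([[[u,v]]],float),np.array(d['camera_matrix'],float),np.array([float(d['k1']),0,0,0]))[0,0]
    return rotm(d)@np.array([p[0],-p[1],-1.0])
def at_z(d,u,v,z):
    r=ray(d,u,v); o=np.array(d['position']); return o+r*(z-o[2])/r[2]
def depth(d,u,v):
    z=np.median(d['z_map'][int(v)-1:int(v)+2,int(u)-1:int(u)+2]); return np.array(d['position'])+ray(d,u,v)*z
E
python3 - <<'E'
from h import *
for n in('scene','top'):
    d=grab(n,n+'0'); print(n,d['position'],np.shape(d['rotation']),d['k1'])
s=readout.observe(); print(s)
E
```

```text
scene [-0.02804825  0.41266811  0.92005083] (3,) -0.12022408530028542
top [ 0.35023456 -0.01444652  1.31634819] (3,) 0.020520358978749653
{'clock': 0.1, 'joints': array([ 1.00941271,  0.43515312,  0.0249784 ,  1.57397127, -0.01162951,
        1.1339875 , -0.07511119]), 'dq': array([-7.27809465e-04, -8.14219869e-04,  9.42858329e-04, -1.64348844e-03,
       -1.38205912e-03,  5.69788758e-06,  1.36777028e-03]), 'joint_efforts': array([ 3.68380235e-03, -6.69120884e+01,  9.88332890e-01, -3.15141499e+01,
       -6.04493427e-02,  3.74441931e-02,  8.11340260e-05]), 'position': array([ 0.27655299, -0.5599975 ,  0.22603708]), 'ee_rot': array([-3.05805574e+00, -7.13905314e-01,  6.43689420e-04]), 'force': array([-0.05230079,  0.61074647,  0.11653921]), 'ft_torque': array([-0.02702211,  0.01328399,  0.05420855]), 'gripper_force': 0.0, 'width': 1.0003431070549067}
```

View pics/scene0.png

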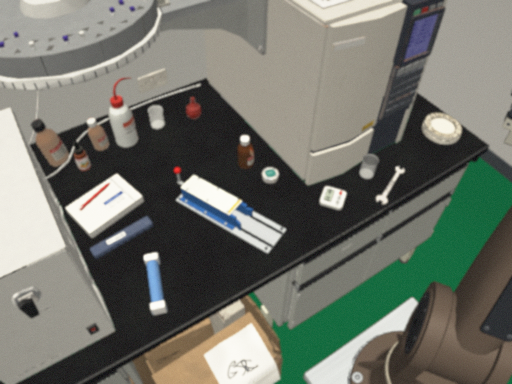

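View pics/top0.png

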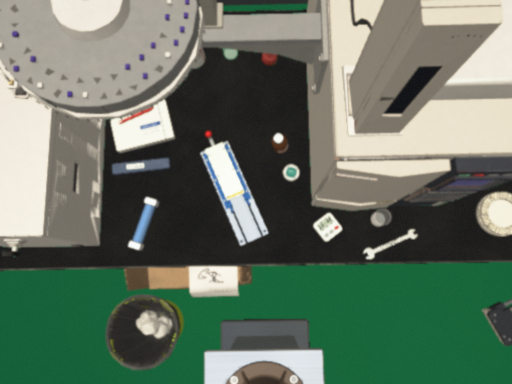

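Top view: the cartridge runs from (150,202) to (136,243). The dock runs from the apron end at about (254,240) to the red ball at (209,134). I'll enlarge that region.

Run:
```python
from h import *
d=load('top0'); cv2.imwrite('pics/crop0.png',cv2.resize(d['pixels'][125:255,110:300],None,fx=4.2,fy=4.2,interpolation=cv2.INTER_CUBIC))
for n,u,v in [('cart mid',143,223),('disk',100,80),('guard',228,175),('apron',245,218),('ball',209,134)]: print(n,depth(d,u,v).round(4))
```

```text
cart mid [0.4975 0.328  0.0327]
disk [0.6943 0.2755 0.5441]
guard [0.6261 0.0902 0.0489]
apron [0.5099 0.0458 0.0051]
ball [0.7371 0.1403 0.0779]
```

View pics/crop0.png

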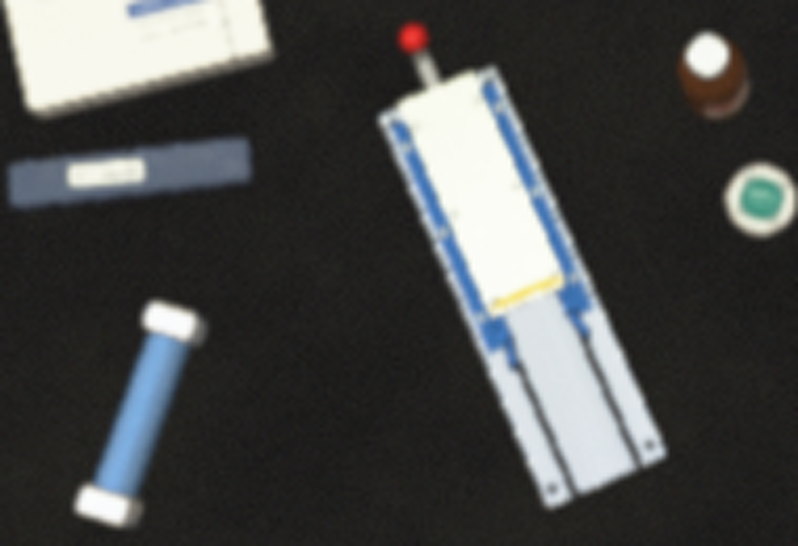

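Crop (4.2x): the cartridge block centres are at about (171,320) and (105,505). The base corners are at (548,508), (666,456), (378,115) and (495,68), and the guard front edge is (492,310)-(562,280).

```bash
cat >> h.py <<'E'
def report(yaw_w):  # tool yaw helper
    pass
E
python3 - <<'E'
from h import *
d=load('top0'); P=lambda x,y,z: at_z(d,x/4.2+110-.4,y/4.2+125-.4,z)
a=P(171,320,.034);b=P(105,505,.034); c=(a+b)/2; v=a-b
print('cart',a,b,c.round(4),np.linalg.norm(v),np.degrees(np.arctan2(v[1],v[0])))
n1,n2,f1,f2=P(548,508,.006),P(666,456,.006),P(378,115,.006),P(495,68,.006)
print([x.round(4) for x in(n1,n2,f1,f2)],np.linalg.norm(n1-n2),np.linalg.norm(f1-f2),np.linalg.norm(n1-f1),np.linalg.norm(n2-f2))
ax=(f1+f2-n1-n2)/2; L=np.linalg.norm(ax); ax/=L
m=(n1+n2+f1+f2)/4; mouth=m+ax*(110-147.5)/1000  # base spans -110..185
print('axis deg',np.degrees(np.arctan2(ax[1],ax[0])),'mouth',mouth,'apron',mouth-ax*.06)
g=(P(492,310,.049)+P(562,280,.049))/2; q=g-mouth;print('guard x',q[:2]@ax[:2],'lat',-q[0]*ax[1]+q[1]*ax[0])
s=readout.observe(); T=R.from_rotvec(s['ee_rot']).as_matrix(); print(T.round(3), np.degrees(np.arctan2(T[1,1],T[0,1])))
E
```

```text
cart [0.55938568 0.30913589 0.034     ] [0.43746059 0.34877039 0.034     ] [0.4984 0.329  0.034 ] 0.12820538748642354 -18.007919977629786
[array([0.4324, 0.0602, 0.006 ]), array([ 0.4658, -0.0192,  0.006 ]), array([0.7056, 0.1764, 0.006 ]), array([0.7379, 0.0951, 0.006 ])] 0.08617070075409941 0.0875297559206801 0.29690026681953824 0.2951777150362571
axis deg 22.911066447515662 mouth [0.55085796 0.06353606 0.006     ] apron [0.49559134 0.04017795 0.006     ]
guard x 0.01998843323978905 lat -0.0007134212561853478
[[ 0.897  0.443 -0.001]
 [ 0.443 -0.897  0.001]
 [-0.    -0.001 -1.   ]] -63.719202684794254
```

```bash
python3 -m creep '[[0.85,-1,0,0,1],[0.85,-1,0,0,1],[0.85,-1,0,0,1],[0.85,-1,0,0,1],[0.85,-1,0,0,1],[0.85,-1,0,0,1],[0.85,-1,0,0,1],[0.85,-1,0,0,1],[0.85,-1,0,0,1],[0.85,-1,0,0,1],[0.85,-1,0,0,1],[0.85,-1,0,0,1]]'
python3 -m creep '[[0.18,-0.6,0.15,1,1],[0.18,-0.6,0.15,1,1],[0.18,-0.6,0.15,1,1],[0.18,-0.6,0.15,1,1],[0.18,-0.6,0.15,1,1],[0.18,-0.6,0.15,1,1],[0.18,-0.6,0.15,1,1],[0.18,-0.6,0.15,1,1],[0.18,-0.6,0.15,1,1],[0.18,-0.6,0.15,1,1],[0.18,-0.6,0.15,1,1],[0,0,0,0,1]]'
cat >> h.py <<'E'
def go(x,y,z,yaw_y):  # remaining shift (units, in the present tool axes) and turn (units) to TCP target with tool-y heading yaw_y deg
    s=readout.observe(); T=R.from_rotvec(s['ee_rot']).as_matrix(); h=np.degrees(np.arctan2(T[1,1],T[0,1]))
    dt=(h-yaw_y+180)%360-180
    p=np.array([x,y,z])-s['position']; T2=T@R.from_euler('z',dt,degrees=True).as_matrix()
    print('pos',s['position'].round(4),'head',round(h,2),'units now',(T.T@p/.04).round(3),'units after turn',(T2.T@p/.04).round(3),'turn',round(dt/4,2),'j',s['joints'].round(2),'F',s['force'].round(1),'t',s['clock'],'w',round(s['width'],3),'gf',s['gripper_force'])
E
python3 -c "
from h import *
go(.4984,.329,.008,-108)"
```

```text
clock: 1.6
position: [0.4301, 0.0522, 0.2267]
ee_rot: [3.059, 0.714, 0.0]
force: [1.0, -0.5, -0.8]
width: 1.001
gripper_force: 0.0
clock: 3.1
position: [0.4785, 0.3165, 0.1598]
ee_rot: [3.104, -0.482, -0.002]
force: [-0.2, -1.8, 0.6]
width: 1.0
gripper_force: 0.0
pos [0.4785 0.3165 0.1598] head -107.64 units now [ 0.384 -0.449  3.795] units after turn [ 0.381 -0.452  3.795] turn 0.09 j [-0.43  0.44 -0.35  1.76  0.18  0.97 -2.72] F [-0.2 -1.8  0.6] t 3.1 w 1.0 gf 0.0
```

```bash
python3 -m creep '[[0.19,-0.225,0.6,0,1],[0.19,-0.225,0.6,0,1],[0,0,0.6,0,0.7],[0,0,0.6,0,0.6],[0,0,0.6,0,0.6],[0,0,0.4,0,0.6],[0,0,0.3,0,0.6],[0,0,0.1,0,0.6],[0,0,0,0,0.6]]'
python3 -c "
from h import *
go(.4984,.329,.008,-108); grab('scene','s1')
d=load('s1'); cv2.imwrite('pics/s1c.png',cv2.resize(d['pixels'][180:340,60:260],None,fx=3,fy=3))"
```

```text
clock: 4.22
position: [0.4988, 0.3278, 0.0089]
ee_rot: [-3.104, 0.484, -0.0]
force: [0.0, -0.2, -0.1]
width: 0.603
gripper_force: 0.0
pos [0.4988 0.3278 0.0089] head -107.71 units now [-0.018 -0.026  0.024] units after turn [-0.018 -0.026  0.024] turn 0.07 j [-0.53  0.65 -0.2   1.83  0.2   0.68 -2.73] F [ 0.  -0.2 -0.1] t 4.225 w 0.603 gf 0.0
```

View pics/s1c.png

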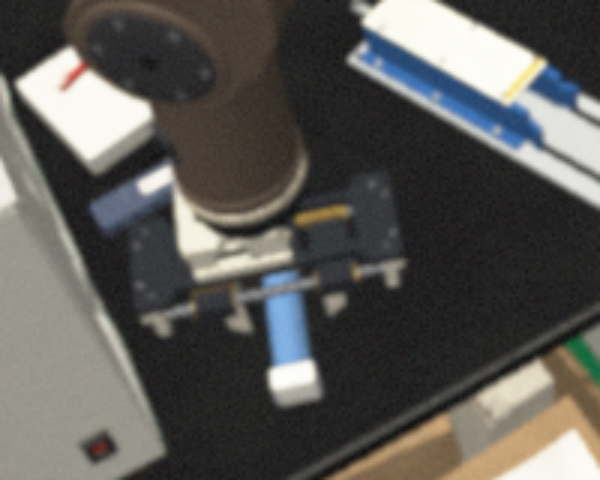

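The crop shows the fingers straddling the blue barrel at about (285,300), clear of the cabinet. I'll close and lift.

```bash
python3 -m creep '[[0,0,0,0,0.3],[0,0,0,0,0.2],[0,0,0,0,0.2],[0,0,0,0,0.2],[0,0,0,0,0.2],[0,0,-0.3,0,0.2],[0,0,-0.5,0,0.2],[0,0,-0.6,0,0.2],[0,0,-0.6,0,0.2],[0,0,-0.3,0,0.2],[0,0,0,0,0.2]]' 20
python3 - <<'E'
from h import *
ax=np.array([np.cos(np.radians(22.9)),np.sin(np.radians(22.9))]); m=np.array([.5509,.0635])
t=m-ax*.080; print(t); go(t[0],t[1],.05,-67.1)
E
```

```text
clock: 5.65
position: [0.4989, 0.3278, 0.1014]
ee_rot: [-3.103, 0.484, -0.002]
force: [0.5, 0.2, -2.4]
width: 0.299
gripper_force: 20.0
[0.47720517 0.03237008]
pos [0.4989 0.3278 0.1014] head -107.72 units now [1.73  7.202 1.281] units after turn [-3.376  6.593  1.281] turn -10.16 j [-0.51  0.53 -0.23  1.77  0.15  0.86 -2.69] F [ 0.5  0.2 -2.4] t 5.65 w 0.299 gf 19.987647235393524
```

```bash
python3 -m creep '[[-0.09,0.74,0,-1,0.2],[-0.09,0.74,0,-1,0.2],[-0.09,0.74,0,-1,0.2],[-0.09,0.74,0,-1,0.2],[-0.09,0.74,0,-1,0.2],[-0.09,0.74,0,-1,0.2],[-0.09,0.74,0,-1,0.2],[-0.09,0.74,0,-1,0.2],[-0.09,0.74,0,-1,0.2],[-0.09,0.74,0,-1,0.2],[0,0,0,-0.16,0.2],[0,0,0,0,0.2]]'
python3 - <<'E'
from h import *
go(.4772,.0324,.05,-67.1)
grab('top','t2'); d=load('t2'); cv2.imwrite('pics/t2c.png',cv2.resize(d['pixels'][125:265,180:300],None,fx=4.2,fy=4.2,interpolation=cv2.INTER_CUBIC))
E
```

```text
clock: 7.15
position: [0.4643, 0.0377, 0.1001]
ee_rot: [-3.079, -0.623, 0.002]
force: [0.2, 0.6, -2.5]
width: 0.299
gripper_force: 20.0
pos [0.4643 0.0377 0.1001] head -67.11 units now [0.247 0.25  1.253] units after turn [0.247 0.25  1.253] turn -0.0 j [ 0.12  0.38 -0.4   2.07  0.21  0.73 -1.58] F [ 0.2  0.6 -2.5] t 7.15 w 0.299 gf 19.98509019613266
```

View pics/t2c.png

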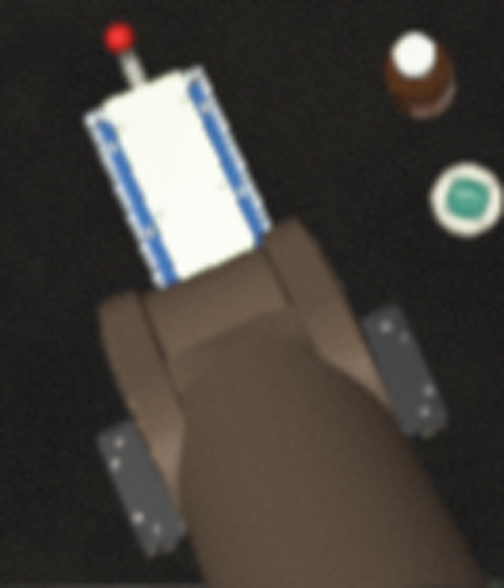

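The arm hides the cartridge from above. I'll lower to about 12 mm above the floor and check from the scene camera.

```bash
python3 -m creep '[[0.07,0.12,0.3,0,0.2],[0.07,0.13,0.5,0,0.2],[0,0,0.5,0,0.2],[0,0,0.4,0,0.2],[0,0,0.1,0,0.2],[0,0,0,0,0.2]]'
python3 - <<'E'
from h import *
go(.4735,.0308,.015,-67.1)
grab('scene','s3'); d=load('s3'); cv2.imwrite('pics/s3c.png',cv2.resize(d['pixels'][150:270,160:300],None,fx=5,fy=5,interpolation=cv2.INTER_CUBIC))
E
```

```text
clock: 7.95
position: [0.4738, 0.0307, 0.0285]
ee_rot: [-3.079, -0.625, 0.001]
force: [-0.3, -0.1, -1.4]
width: 0.301
gripper_force: 20.0
pos [0.4738 0.0307 0.0285] head -67.04 units now [-0.006 -0.004  0.336] units after turn [-0.006 -0.004  0.336] turn 0.01 j [ 0.08  0.5  -0.34  2.11  0.3   0.57 -1.64] F [-0.3 -0.1 -1.4] t 7.95 w 0.301 gf 19.985328912734985
```

View pics/s3c.png

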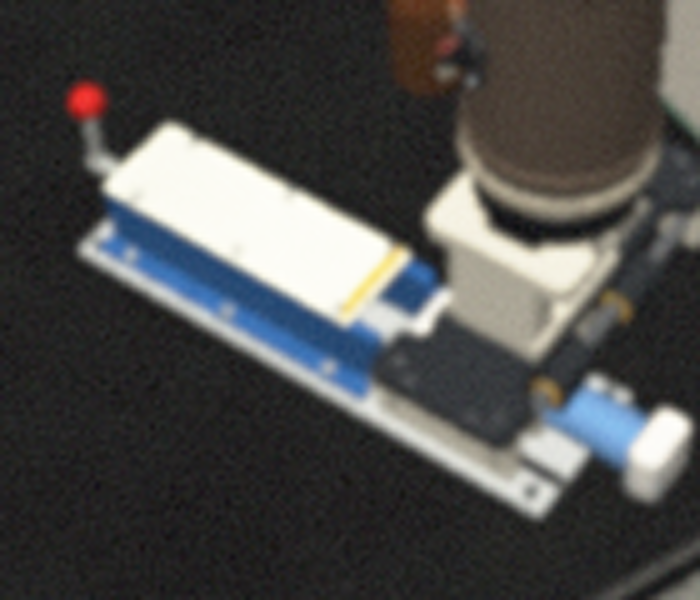

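The cartridge is in line with the lane. The trailing block is at (655,455), overhanging the base end, and the leading block at (430,310) sits at the flares. Next I'll lower to the floor.

```bash
python3 -m creep '[[0,0,0.12,0,0.2],[0,0,0.1,0,0.2],[0,0,0.06,0,0.2],[0,0,0.04,0,0.2],[0,0,0.03,0,0.2],[0,0,0,0,0.2]]' 10
python3 -c "
from h import *
go(.4735,.0308,.015,-67.1)"
```

```text
clock: 8.75
position: [0.4739, 0.0304, 0.0147]
ee_rot: [3.079, 0.624, 0.0]
force: [-0.4, 0.4, -2.8]
width: 0.301
gripper_force: 10.0
pos [0.4739 0.0304 0.0147] head -67.08 units now [-0.005 -0.013 -0.007] units after turn [-0.005 -0.013 -0.007] turn 0.01 j [ 0.07  0.52 -0.32  2.12  0.32  0.54 -1.66] F [-0.4  0.4 -2.8] t 8.75 w 0.301 gf 9.990343004465103
```

```bash
python3 -m creep '[[0,0,0.03,0,0.2],[0,0,0.02,0,0.2],[0,0,0,0,0.2]]' 6
python3 -m creep '[[0.1,0,0,0,0.2],[0.15,0,0,0,0.2],[0.15,0,0,0,0.2],[0,0,0,0,0.2]]' 6
```

```text
clock: 9.12
position: [0.4738, 0.0303, 0.0128]
ee_rot: [3.079, 0.624, -0.0]
force: [-0.9, -1.1, 0.6]
width: 0.301
gripper_force: 6.0
clock: 9.62
position: [0.4887, 0.0366, 0.0128]
ee_rot: [3.079, 0.624, -0.0]
force: [-1.3, -0.9, 2.5]
width: 0.3
gripper_force: 6.0
```

```bash
python3 -m creep '[[0.15,0,0,0,0.2],[0.2,0,0,0,0.2],[0.2,0,0,0,0.2],[0.2,0,0,0,0.2],[0.1,0,0,0,0.2],[0,0,0,0,0.2]]' 10
python3 -c "
from h import *
go(.4735,.0308,.015,-67.1); grab('scene','s4'); d=load('s4'); cv2.imwrite('pics/s4c.png',cv2.resize(d['pixels'][150:270,160:300],None,fx=5,fy=5,interpolation=cv2.INTER_CUBIC))"
```

```text
clock: 10.38
position: [0.5152, 0.0477, 0.0111]
ee_rot: [3.077, 0.623, -0.015]
force: [-11.9, -5.3, -0.1]
width: 0.301
gripper_force: 10.0
pos [0.5152 0.0477 0.0111] head -67.12 units now [-1.125 -0.016 -0.087] units after turn [-1.125 -0.016 -0.087] turn -0.01 j [ 0.04  0.58 -0.32  2.01  0.31  0.6  -1.66] F [-11.9  -5.3  -0.1] t 10.375 w 0.301 gf 9.999913573265076
```

View pics/s4c.png

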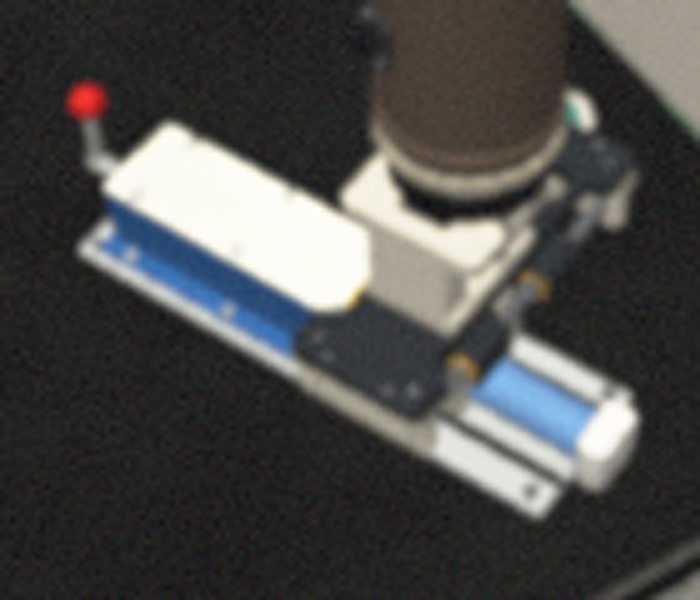

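The trailing block is at (605,440) and the lane is entered. There's a 12 N block with a slight pitch, so I'll release and look.

```bash
python3 -m creep '[[-0.05,0,0,0,0.5],[0,0,0,0,0.6],[0,0,-0.2,0,0.6],[0,0,-0.8,0,0.6],[-0.6,0,-1,0,0.5],[-1,0,-0.3,-1,0.2],[-1,0,0,-1,0],[-0.8,0,0,-1,0],[-0.3,0,0,-1,0],[0,0,0,-1,0],[0,0,0,-1,0],[0,0,0,-1,0]]'
python3 - <<'E'
from h import *
go(.4,.02,.1,22.9)
for n in('scene','top'):
    d=grab(n,n+'5')
a=load('scene5')['pixels'][150:270,170:300]; b=load('top5')['pixels'][125:255,180:290]
f=lambda i,k: cv2.resize(i,(390,int(390*i.shape[0]/i.shape[1])),interpolation=cv2.INTER_CUBIC)
a,b=f(a,0),f(b,0); print(a.shape,b.shape); H=max(a.shape[0],b.shape[0])
p=lambda i: cv2.copyMakeBorder(i,0,H-i.shape[0],0,0,0)
cv2.imwrite('pics/both5.png',cv2.hconcat([p(a),p(b)]))
E
```

```text
clock: 11.92
position: [0.3868, -0.0171, 0.1055]
ee_rot: [2.834, 1.354, 0.002]
force: [0.3, 0.5, -0.2]
width: 0.003
gripper_force: 0.0
pos [ 0.3868 -0.0171  0.1055] head -38.94 units now [ 0.929 -0.328  0.138] units after turn [0.727 0.664 0.138] turn -15.46 j [ 0.36  0.27 -0.53  2.23  0.22  0.68 -1.01] F [ 0.3  0.5 -0.2] t 11.925 w 0.003 gf 0.0
(360, 390, 3) (460, 390, 3)
```

View pics/both5.png

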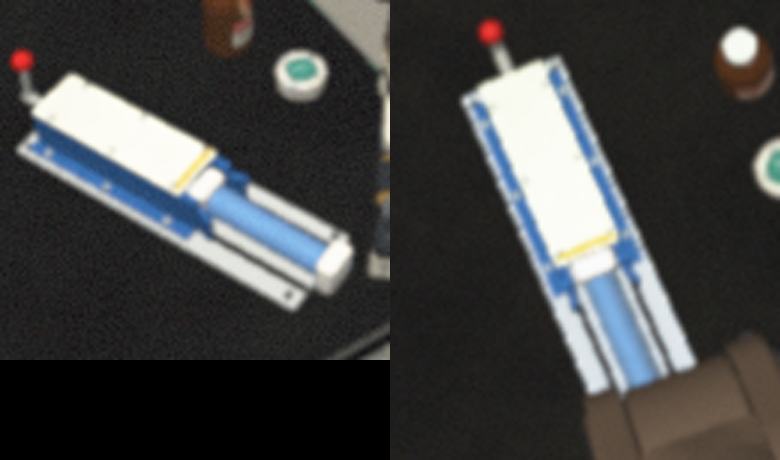

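The leading block sits in the mouth right at the yellow guard edge: scene crop (207,182), top crop (593,262). I'll check its height and pitch with depth.

Run:
```python
from h import *
m=np.array([.5509,.0635]);ax=np.array([np.cos(np.radians(22.9)),np.sin(np.radians(22.9))]);n=np.array([-ax[1],ax[0]])
for t in('scene5','top5'):
    d=load(t); K=d['camera_matrix']; v,u=np.mgrid[120:270,160:310]; uv=np.stack([u.ravel(),v.ravel()],1).astype(float)
    q=cv2.undistortPoints(uv[:,None],K,np.array([float(d['k1']),0,0,0]))[:,0]
    z=d['z_map'][v.ravel(),u.ravel()]; P=d['position']+(np.c_[q[:,0],-q[:,1],-np.ones(len(q))]*z[:,None])@rotm(d).T
    x=(P[:,:2]-m)@ax; y=(P[:,:2]-m)@n; k=(np.abs(y)<.006)&(z>0)
    print(t)
    for a in np.arange(-.16,.05,.01):
        s=k&(x>=a)&(x<a+.01)
        if s.sum(): print(round(a*1e3),s.sum(),(np.percentile(P[s,2],[20,50,80])*1e3).round(1),end=' | ')
    s=(P[:,2]>.015)&(P[:,2]<.05)&(x<-.03)&(x>-.16)&(np.abs(y)<.03)
    print('\nminx',np.percentile(x[s],[0.5,2])*1e3,[ (a,round(np.median(y[s&(abs(x*1e3-a)<8)])*1e3,1)) for a in(-120,-100,-80,-60,-40)])
```

```text
scene5
-160 30 [ -0.3  95.6 194.5] | -150 24 [ -1.    0.2 194.6] | -140 33 [-1.2  3.4 31.2] | -130 17 [34.8 35.9 36.6] | -120 14 [31.5 33.2 35.7] | -110 18 [31.8 34.1 34.8] | -100 17 [31.9 33.3 34.4] | -90 16 [33.3 34.1 34.7] | -80 16 [31.9 34.1 34.9] | -70 13 [33.8 34.9 35.6] | -60 19 [34.2 36.  37.4] | -50 16 [32.9 34.1 35.1] | -40 16 [33.1 34.6 36.5] | -30 17 [33.5 34.5 36.8] | -20 14 [35.1 35.9 37.1] | -10 20 [33.6 36.4 37.5] | 0 15 [38.7 39.8 41.2] | 10 16 [46.4 48.6 50.9] | 20 13 [47.5 48.6 49.8] | 30 15 [46.7 48.4 50. ] | 40 16 [48.1 49.4 50.6] | 
minx [-133.47049484 -132.600783  ] [(-120, np.float64(7.1)), (-100, np.float64(6.4)), (-80, np.float64(6.3)), (-60, np.float64(6.2)), (-40, np.float64(6.2))]
top5
-160 37 [511.  513.2 514.7] | -150 36 [499.  503.6 506.7] | -140 9 [489.2 490.3 491.2] | -100 5 [30.6 34.  37.2] | -90 16 [31.8 34.4 36.4] | -80 16 [32.3 34.2 35.9] | -70 15 [32.7 34.6 36.4] | -60 17 [32.5 34.1 35.5] | -50 16 [34.4 35.7 37.6] | -40 14 [32.1 34.6 36.4] | -30 15 [34.1 36.5 38.7] | -20 17 [33.9 36.1 37.7] | -10 15 [34.9 36.3 38.1] | 0 16 [38.4 39.7 40.9] | 10 17 [38.6 45.6 48. ] | 20 15 [44.9 48.4 50.8] | 30 17 [47.  49.8 52.5] | 40 13 [48.4 50.  51.9] | 
minx [-93.47880376 -92.24263631] [(-120, np.float64(nan)), (-100, np.float64(-6.3)), (-80, np.float64(-0.6)), (-60, np.float64(-0.6)), (-40, np.float64(-0.3))]
  return _methods._mean(a, axis=axis, dtype=dtype,
  ret = ret.dtype.type(ret / rcount)
```

```bash
python3 -m creep '[[0,0,0,-1,0],[0,0,0,-1,0],[0,0,0,-1,0],[0,0,0,-1,0],[0,0,0,-1,0],[0,0,0,-1,0],[0,0,0,-1,0],[0,0,0,-1,0],[0,0,0,-1,0],[0,0,0,-1,0],[0,0,0,-1,0],[0,0,0,-1,0]]'
python3 -m creep '[[0,0,0,-1,0],[0,0,0,-1,0],[0,0,0,-1,0],[0,0,0,-0.46,0],[0,0,0,0,0]]'
python3 -c "
from h import *
go(.3888,-.005,.016,22.9)"
```

```text
clock: 13.52
position: [0.3866, -0.0171, 0.1051]
ee_rot: [2.041, 2.387, 0.001]
force: [-0.3, 1.2, 0.1]
width: 0.005
gripper_force: 0.0
clock: 14.15
position: [0.3863, -0.0172, 0.1049]
ee_rot: [1.741, 2.615, 0.0]
force: [-0.7, 0.3, 0.3]
width: 0.006
gripper_force: 0.0
pos [ 0.3863 -0.0172  0.1049] head 22.68 units now [0.259 0.174 2.223] units after turn [0.258 0.175 2.223] turn -0.06 j [ 0.56  0.32 -0.78  2.22  0.35  0.72 -0.06] F [-0.7  0.3  0.3] t 14.15 w 0.006 gf 0.0
```

```bash
python3 -m creep '[[0.26,0,0.5,0,0],[0,0,0.6,0,0],[0,0,0.6,0,0],[0,0,0.4,0,0],[0,0.2,0.12,0,0],[0,0.2,0,0,0],[0,0.15,0,0,0],[0,0,0,0,0]]'
python3 -c "
from h import *
go(.5509,.0635,.016,22.9)"
```

```text
clock: 15.15
position: [0.4035, 0.0012, 0.0164]
ee_rot: [1.739, 2.615, 0.002]
force: [-0.5, -0.1, -0.3]
width: 0.007
gripper_force: 0.0
pos [0.4035 0.0012 0.0164] head 22.75 units now [0.012 4.001 0.017] units after turn [1.000e-03 4.001e+00 1.700e-02] turn -0.04 j [ 0.35  0.5  -0.61  2.27  0.59  0.52 -0.33] F [-0.5 -0.1 -0.3] t 15.15 w 0.007 gf 0.0
```

```bash
python3 -m creep '[[0,0.1,0,0,0],[0,0.1,0,0,0],[0,0.1,0,0,0],[0,0,0,0,0]]'; python3 -m creep '[[0,0.1,0,0,0],[0,0.1,0,0,0],[0,0,0,0,0]]'
```

```text
clock: 15.65
position: [0.4138, 0.0057, 0.0159]
ee_rot: [1.739, 2.616, 0.0]
force: [0.1, -0.4, -1.2]
width: 0.006
gripper_force: 0.0
clock: 16.02
position: [0.4153, 0.0062, 0.015]
ee_rot: [-1.737, -2.611, 0.015]
force: [-15.5, -6.9, 14.7]
width: 0.003
gripper_force: 8.8
```

Both pushes stop at the same place. Only the end blocks touch the floor, and the tail block (x -131 to -113) hangs off the base end (-110). So it has dropped 3 mm and butts against the base edge. I'll regrip the tail block lightly, lift it a few mm (the nose pivots) and slide it on.

```bash
python3 -m creep '[[0,-0.4,0,0,0],[0,-0.3,-0.5,0,0],[0,0,-0.8,1,0],[0,0,-0.6,1,0.4],[0,0,0,1,0.6],[0,0,0,1,0.6],[0,0,0,1,0.6],[0,0,0,1,0.6],[0,0,0,1,0.6],[0,0,0,1,0.6],[0,0,0,1,0.6],[0,0,0,1,0.6]]'
python3 -m creep '[[0,0,0,1,0.6],[0,0,0,1,0.6],[0,0,0,1,0.6],[0,0,0,1,0.6],[0,0,0,1,0.6],[0,0,0,1,0.6],[0,0,0,1,0.6],[0,0,0,1,0.6],[0,0,0,1,0.6],[0,0,0,1,0.6],[0,0,0,1,0.6],[0,0,0,1,0.6]]'
python3 -c "
from h import *
go(.4385,.016,.014,-67.1)"
```

```text
clock: 17.52
position: [0.395, -0.0023, 0.092]
ee_rot: [2.531, 1.86, 0.001]
force: [0.3, 0.7, -0.6]
width: 0.596
gripper_force: 0.0
clock: 19.02
position: [0.395, -0.0023, 0.0919]
ee_rot: [3.069, 0.67, 0.001]
force: [-0.7, 0.3, -0.1]
width: 0.601
gripper_force: 0.0
pos [ 0.395  -0.0023  0.0919] head -65.37 units now [1.18  0.037 1.949] units after turn [1.18  0.002 1.949] turn 0.43 j [ 0.2   0.29 -0.39  2.24  0.18  0.64 -1.47] F [-0.7  0.3 -0.1] t 19.025 w 0.601 gf 0.0
```

```bash
python3 -m creep '[[0,0,0,0.43,0.6],[0.6,0,0,0,0.6],[0.58,0,0.4,0,0.6],[0,0,0.6,0,0.6],[0,0,0.6,0,0.6],[0,0,0.3,0,0.6],[0,0,0.05,0,0.6],[0,0,0,0,0.3],[0,0,0,0,0.3],[0,0,0,0,0.3],[0,0,0,0,0.3]]' 7
python3 -c "
from h import *
go(.4385,.016,.014,-67.1)"
```

```text
clock: 20.4
position: [0.4389, 0.0161, 0.0144]
ee_rot: [3.078, 0.627, 0.002]
force: [-0.1, -0.5, 5.7]
width: 0.368
gripper_force: 7.0
pos [0.4389 0.0161 0.0144] head -66.97 units now [-0.01 -0.    0.01] units after turn [-0.01 -0.    0.01] turn 0.03 j [ 0.08  0.49 -0.31  2.21  0.31  0.49 -1.63] F [-0.1 -0.5  5.7] t 20.4 w 0.368 gf 6.999002695083618
```

```bash
python3 -m creep '[[0,0,-0.06,0,0.3],[0,0,-0.05,0,0.3],[0,0,0,0,0.3]]' 7; python3 -m creep '[[0.1,0,0,0,0.3],[0.1,0,0,0,0.3],[0,0,0,0,0.3]]'
```

```text
clock: 20.78
position: [0.4383, 0.0162, 0.0184]
ee_rot: [3.078, 0.628, -0.0]
force: [-0.3, 0.1, -1.0]
width: 0.372
gripper_force: 7.0
clock: 21.15
position: [0.4465, 0.0197, 0.0183]
ee_rot: [-3.078, -0.628, -0.001]
force: [0.5, 0.7, -2.0]
width: 0.366
gripper_force: 7.0
```

```bash
python3 -m creep '[[0.12,0,0,0,0.3],[0.15,0,0,0,0.3],[0.15,0,0,0,0.3],[0,0,0,0,0.3]]'; python3 -m creep '[[0.15,0,0.02,0,0.3],[0.15,0,0,0,0.3],[0.15,0,0,0,0.3],[0,0,0,0,0.3]]'
```

```text
clock: 21.65
position: [0.4622, 0.0264, 0.0184]
ee_rot: [-3.078, -0.628, -0.002]
force: [0.7, 0.4, -2.0]
width: 0.371
gripper_force: 7.0
clock: 22.15
position: [0.4788, 0.0335, 0.0176]
ee_rot: [-3.078, -0.628, -0.002]
force: [1.4, -0.3, -1.8]
width: 0.369
gripper_force: 7.0
```

```bash
python3 -m creep '[[0.15,0,0.02,0,0.3],[0.15,0,0,0,0.3],[0.15,0,0,0,0.3],[0,0,0,0,0.3]]'; python3 -m creep '[[0.15,0,0,0,0.3],[0.15,0,0,0,0.3],[0.15,0,0,0,0.3],[0.1,0,0,0,0.3],[0,0,0,0,0.3]]'
```

```text
clock: 22.65
position: [0.4953, 0.0405, 0.0167]
ee_rot: [-3.078, -0.628, -0.002]
force: [0.1, 0.2, -2.2]
width: 0.367
gripper_force: 7.0
clock: 23.28
position: [0.5152, 0.0489, 0.0167]
ee_rot: [-3.078, -0.628, -0.001]
force: [0.2, 0.7, -1.8]
width: 0.368
gripper_force: 7.0
```

Slid freely; tail end is now at about x -48. I'll release, lift, turn and go behind it.

```bash
python3 -m creep '[[0,0,0.03,0,0.6],[0,0,0,0,0.6],[0,0,-0.4,0,0.6],[0,0,-1,0,0.6],[-0.6,0,-0.8,0,0.3],[-0.6,0,0,-1,0],[0,0,0,-1,0],[0,0,0,-1,0],[0,0,0,-1,0],[0,0,0,-1,0],[0,0,0,-1,0],[0,0,0,-1,0]]'
python3 -m creep '[[0,0,0,-1,0],[0,0,0,-1,0],[0,0,0,-1,0],[0,0,0,-1,0],[0,0,0,-1,0],[0,0,0,-1,0],[0,0,0,-1,0],[0,0,0,-1,0],[0,0,0,-1,0],[0,0,0,-1,0],[0,0,0,-1,0],[0,0,0,-1,0]]'
python3 -m creep '[[0,0,0,-1,0],[0,0,0,-1,0],[0,0,0,-1,0],[0,0,0,-0.5,0],[0,0,0,0,0]]'
python3 - <<'E'
from h import *
ax=np.array([np.cos(np.radians(22.9)),np.sin(np.radians(22.9))]); t=np.array([.5509,.0635])-ax*.088
go(t[0],t[1],.016,22.9)
E
```

```text
clock: 24.78
position: [0.4707, 0.0298, 0.1047]
ee_rot: [2.833, 1.357, 0.001]
force: [-0.4, 0.3, 0.5]
width: 0.007
gripper_force: 0.0
clock: 26.28
position: [0.4707, 0.0297, 0.1046]
ee_rot: [2.036, 2.391, 0.0]
force: [-0.2, 0.5, -0.8]
width: 0.008
gripper_force: 0.0
clock: 26.9
position: [0.4706, 0.0297, 0.104]
ee_rot: [1.734, 2.619, 0.0]
force: [0.0, 1.3, -0.1]
width: 0.006
gripper_force: 0.0
pos [0.4706 0.0297 0.104 ] head 23.0 units now [-2.0e-03 -2.3e-02  2.2e+00] units after turn [-2.0e-03 -2.3e-02  2.2e+00] turn 0.02 j [ 0.41  0.46 -0.77  2.04  0.43  0.81 -0.21] F [ 0.   1.3 -0.1] t 26.9 w 0.006 gf 0.0
```

```bash
python3 -m creep '[[0,0,0.6,0,0],[0,0,0.6,0,0],[0,0,0.6,0,0],[0,0,0.3,0,0],[0,0,0.1,0,0],[0,0.1,0,0,0],[0,0.1,0,0,0],[0,0.1,0,0,0],[0,0,0,0,0]]'; python3 -m creep '[[0,0.1,0,0,0],[0,0.1,0,0,0],[0,0.1,0,0,0],[0,0.1,0,0,0],[0,0.1,0,0,0],[0,0,0,0,0]]'
```

```text
clock: 28.02
position: [0.4822, 0.0348, 0.0158]
ee_rot: [1.733, 2.62, 0.001]
force: [-0.6, 0.6, -1.1]
width: 0.007
gripper_force: 0.0
clock: 28.78
position: [0.5006, 0.0427, 0.0155]
ee_rot: [1.733, 2.62, 0.001]
force: [0.0, -0.1, 0.2]
width: 0.009
gripper_force: 0.0
```

```bash
python3 -m creep '[[0,0.08,0,0,0],[0,0.08,0,0,0],[0,0.08,0,0,0],[0,0,0,0,0]]'; python3 -c "
from h import *
go(.5509,.0635,.016,22.9); grab('scene','s6'); d=load('s6'); cv2.imwrite('pics/s6c.png',cv2.resize(d['pixels'][150:270,160:300],None,fx=5,fy=5,interpolation=cv2.INTER_CUBIC))"
```

```text
clock: 29.28
position: [0.5094, 0.0465, 0.0156]
ee_rot: [1.733, 2.62, 0.001]
force: [0.2, 0.3, -0.7]
width: 0.005
gripper_force: 0.0
pos [0.5094 0.0465 0.0156] head 23.04 units now [-0.014  1.121 -0.01 ] units after turn [-0.011  1.121 -0.01 ] turn 0.04 j [ 0.27  0.63 -0.64  2.02  0.59  0.68 -0.35] F [ 0.2  0.3 -0.7] t 29.275 w 0.005 gf 6.212788783432899e-08
```

View pics/s6c.png

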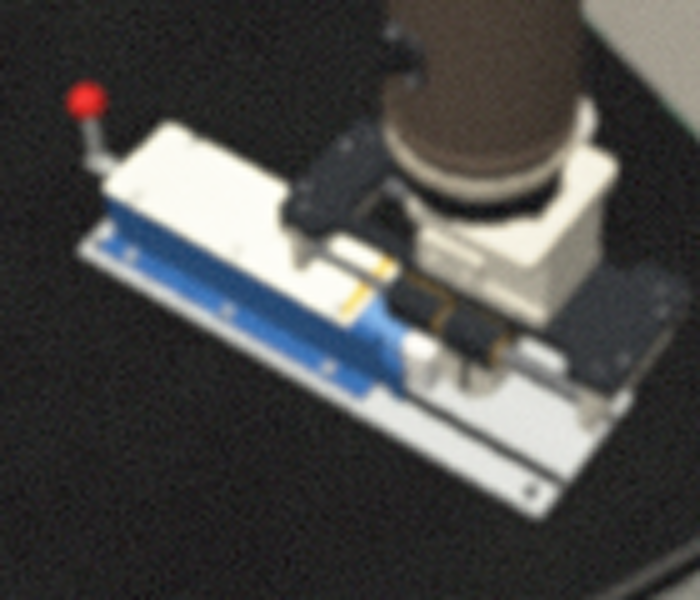

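Tail block is at (420,360), just outside the flares, with the closed fingers (470,370) right behind it. I'll keep pushing in small steps.

```bash
for i in 1 ; do python3 -m creep '[[0,0.08,0,0,0],[0,0.08,0,0,0],[0,0.08,0,0,0],[0,0,0,0,0]]'; done; python3 -m creep '[[0,0.08,0,0,0],[0,0.08,0,0,0],[0,0,0,0,0]]'
```

```text
clock: 29.82
position: [0.5183, 0.0502, 0.0155]
ee_rot: [1.733, 2.62, 0.001]
force: [-0.1, -0.1, 0.1]
width: 0.003
gripper_force: 0.1
clock: 30.2
position: [0.5241, 0.0527, 0.0155]
ee_rot: [1.733, 2.62, 0.001]
force: [-0.4, 0.3, 0.7]
width: 0.007
gripper_force: 0.1
```

```bash
python3 -m creep '[[0,0.07,0,0,0],[0,0.07,0,0,0],[0,0,0,0,0]]'
```

```text
clock: 30.58
position: [0.5292, 0.0548, 0.0156]
ee_rot: [1.733, 2.62, 0.001]
force: [-0.1, 0.0, 0.9]
width: 0.007
gripper_force: 0.2
```

```bash
cat > red.py <<'E'
from h import *
import sys
def c(d):
    p=d['pixels'].astype(int); m=(p[...,2]>130)&(p[...,1]<70)&(p[...,0]<80); m[:160]=0;m[182:]=0; m[:,:165]=0;m[:,195:]=0
    v,u=np.nonzero(m); return u.mean().round(2),v.mean().round(2),len(u)
print(c(load('scene0')),c(load('s6')),c(grab('scene',sys.argv[1])))
E
python3 red.py r1; python3 -m creep '[[0,0.06,0,0,0],[0,0.06,0,0,0],[0,0,0,0,0]]'; python3 red.py r2
```

```text
(np.float64(176.76), np.float64(169.76), 37) (np.float64(176.81), np.float64(169.59), 37) (np.float64(176.85), np.float64(169.77), 39)
clock: 31.0
position: [0.5333, 0.0566, 0.0155]
ee_rot: [1.733, 2.62, 0.0]
force: [-2.2, -0.4, 1.3]
width: 0.004
gripper_force: 0.8
(np.float64(176.76), np.float64(169.76), 37) (np.float64(176.81), np.float64(169.59), 37) (np.float64(176.16), np.float64(169.21), 38)
```

```bash
python3 -m creep '[[0,0.05,0,0,0],[0,0.05,0,0,0],[0,0,0,0,0]]'; python3 red.py r3;  python3 -c "
from h import *
go(.5509,.0635,.016,22.9)"
```

```text
clock: 31.42
position: [0.5371, 0.0582, 0.0155]
ee_rot: [1.733, 2.62, 0.001]
force: [-1.9, -1.0, 0.9]
width: 0.004
gripper_force: 1.0
(np.float64(176.76), np.float64(169.76), 37) (np.float64(176.81), np.float64(169.59), 37) (np.float64(175.11), np.float64(168.7), 37)
pos [0.5371 0.0582 0.0155] head 23.04 units now [-0.013  0.371 -0.012] units after turn [-0.012  0.371 -0.012] turn 0.04 j [ 0.25  0.66 -0.64  1.95  0.58  0.72 -0.34] F [-1.9 -0.3  0.7] t 31.475 w 0.004 gf 0.8701855073013576
```

The ball is moving back, about 6 mm so far. I'll finish in 1 mm steps until the force rises.

```bash
python3 -m creep '[[0,0.03,0,0,0],[0,0.02,0,0,0],[0,0,0,0,0]]'; python3 red.py r4; python3 -m creep '[[0,0.03,0,0,0],[0,0,0,0,0]]'; python3 red.py r5
```

```text
clock: 31.85
position: [0.5386, 0.0589, 0.0155]
ee_rot: [1.733, 2.62, 0.0]
force: [-2.9, -1.2, 2.3]
width: 0.005
gripper_force: 1.6
(np.float64(176.76), np.float64(169.76), 37) (np.float64(176.81), np.float64(169.59), 37) (np.float64(174.5), np.float64(168.29), 34)
clock: 32.15
position: [0.5387, 0.0588, 0.0154]
ee_rot: [-1.733, -2.62, 0.003]
force: [-7.0, -2.5, 6.1]
width: 0.006
gripper_force: 3.9
(np.float64(176.76), np.float64(169.76), 37) (np.float64(176.81), np.float64(169.59), 37) (np.float64(174.48), np.float64(168.39), 33)
```

The tool and ball have both stopped while force rises to about 7 N, so it's against the backstop. One more small nudge, then I'll retreat and check.

```bash
python3 -m creep '[[0,0.03,0,0,0],[0,0,0,0,0],[0,-0.1,0,0,0],[0,-0.3,0,0,0],[0,-0.4,-0.2,0,0],[0,-0.6,-0.8,0,0],[0,-1,-0.8,0,0],[0,-1,-0.8,0,0],[0,-0.5,-0.2,0,0],[0,0,0,0,0],[0,0,0,0,0]]'; python3 red.py r6; python3 -c "
from h import *
d=load('r6'); cv2.imwrite('pics/s7.png',cv2.resize(d['pixels'][130:290,60:420],None,fx=2.2,fy=2.2,interpolation=cv2.INTER_CUBIC))"
```

```text
clock: 33.58
position: [0.3977, -0.0013, 0.1276]
ee_rot: [1.733, 2.619, 0.001]
force: [0.5, -0.2, 0.2]
width: 0.003
gripper_force: 0.0
(np.float64(176.76), np.float64(169.76), 37) (np.float64(176.81), np.float64(169.59), 37) (np.float64(174.5), np.float64(168.29), 34)
```

View pics/s7.png

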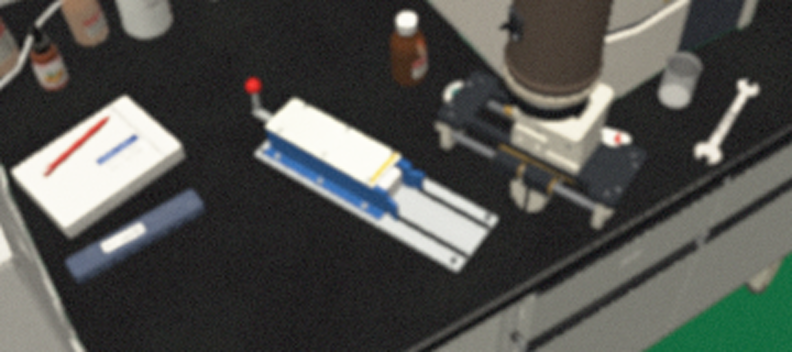

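The cartridge is under the guard with its tail at about (395,180), and the ball at (253,86) has stayed back after retreat. The gripper is clear and the visible bystanders haven't moved.

```bash
python3 -c "
from cell import sign_off
print(sign_off())"
```

```text
the job is handed in; nothing more can be done
None
```

The cartridge is fully home against the backstop: the red-ball pin was pushed back and stayed back after I let go and moved clear. I handed the job in at about 34 s; one earlier push jammed on the end of the dock base at about 22 N before I regripped.

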